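# Clamp a battery pack in the charging station and select program 5

### The job

Put the yellow battery pack upright in the station's charging cradle, push the hinged clamp plate down until it lies flat and the pack is fully home. Then turn the click selector clockwise to position 5 (five clicks from the red off mark), never past it; leave the tape roll, bottle and carton where they are.

Things in the scene. Friction and masses are not known exactly. Their poses are not given: they have to be found in the camera images.
- station: Grey charging station fixed to the bench, 240 (x) by 320 (y) mm, flat deck 45 mm above the bench. Origin: centre of its underside on the bench; x away from the front (orange-striped) side, y to its left, z up. Cradle and clamp on the left half, click selector on the right half.
- cradle (a point): Centre of the cradle's well at deck height (45 mm above the bench); axes as the station's. The well's mouth is 100 mm along station x by 60 mm along y. Its sprung floor rests 15 mm below the deck with the pack on it and is pressed 7 mm further to the pack's home (4 N rising to 7 N, less the pack's weight). Two hinge posts 50 mm high stand 62 mm beyond the centre (+x); else the deck is clear.
- pack_mid (a point): Centre of the loose yellow battery pack with a black band: 90 (x) by 50 (y) by 60 (z) mm, 0.25 kg, 30 mm above its underside. Its ends are alike; it goes in the well either way round, long side along station x. It stands on the bench left or right of the station. In the well it stands 45 mm proud of the deck before it is pressed, 38 mm when home.
- clamp (a joint): Clamp plate's angle, rad: 0 closed (plate level, flat on top of the pack that is home), 1.57 upright; it starts open at about 1.55 to 1.8. The hinge is stiff and the plate stays wherever it is left; about 4 to 7 N at the push point moves it.
- clamp_hinge (a point): Middle of the clamp's hinge axis, 42 mm above the deck, 62 mm in station +x from the well's centre; the axis runs along station y. The point turns with the plate: x points along the plate towards the hinge, z out of its outer face (up when closed). The plate is 125 mm long from the hinge, 70 mm wide, 8 mm thick (4 mm either side of the axis); closed, it extends towards station -x.
- clamp_push (a point): Point to push on, on the red patch of the clamp plate's outer face (the far, +x face when open, the top face when closed), 105 mm from the hinge axis; axes as clamp_hinge.
- dial (a joint): Selector angle, rad, growing clockwise seen from above. It clicks every 0.628 rad (36 degrees): 0 is off, position n is n x 0.628 (5 = 3.142), the last is 6; stops lie just beyond 0 and 6. It starts at off, 1 or 2. About 0.08 N m (2 N on the lever) takes it over the hump half-way between positions; past the hump it snaps to the next position by itself and stays.
- dial_axis (a point): The selector's axis at deck height; axes as the station's. Marks lie on the deck 70 mm from it: a red one for off, then six white ones clockwise. At off the lever points 108 degrees anticlockwise (from above) from station +x, at position 3 along station +x, at position 5 72 degrees clockwise from station +x.
- dial_lever (a point): Point on the selector's black lever with a white line, 45 mm from the axis and 25 mm above the deck; its x axis points outward along the lever, z up. The lever is 14 mm wide with upright sides, reaches 58 mm from the axis (20 mm on the other side) and stands from 10 to 40 mm above the deck, over a disc 52 mm across and 10 mm high.
- tape: Bystander: roll of tan packing tape lying flat, 100 mm across, 48 mm high; origin: centre of its underside. It stands on the side of the station where the pack is not.
- saline: Bystander: clear bottle with green cap, 66 mm across, 190 mm high; origin: centre of its underside.
- carton: Bystander: closed cardboard carton 110 by 80 by 70 mm; origin: centre of its underside.
Not all that is in view belongs to the job. Leave any green or pink look-alike of the part that bears pack_mid alone.

How it is judged:
By the outcome, as a careful person would: the job done as asked, in the order asked, and still so for the second after the job is handed in, with the robot touching nothing.
It also fails if it takes over 69 s, if anything falls off the work surface, if the arm or the gripper's body presses on something with over 40 N, if the wrist force passes 120 N, or if a joint passes its speed limit or range.

### The arm

A 6-joint arm with a two-finger parallel gripper is mounted at the origin on the work surface. World frame = base frame: x ahead of the robot, y to its left, z up, the work surface at z = 0. Lengths are in m, angles in rad, forces in N, time in s.
With the tool pointing down it reaches from about 0.25 to 0.725 m from the base axis. Payload 4 kg.
Tool frame: the origin (TCP) lies midway between the tips of the shut fingers; the grasp point (between the pads) lies bot.tcp_to_grasp behind it (bot.tcp_to_grasp is the distance from the TCP to the grasp point, in m); z points along the fingers, y is the line along which they close (so a half turn about z gives the same grasp; the last joint's range is limited). The gripper opens to 85 mm and grips with 20 to 120 N. Pads are 22 mm wide; open, the fingers measure 114 mm over their backs; the gripper's body (76 mm by 85 mm) begins 54 mm behind the grasp point. The pads swing forward as they close: fully open they stand 13 mm farther back than shut.
Start: joints at [1.265, 0.241, 0.005, 1.335, 0, 1.571], TCP at [0.151, 0.477, 0.231] pointing down, gripper open.
Joint ranges: [-2.72, 2.72], [-1.05, 1.87], [-1.09, 1.28], [-1.99, 2.15], [-1.42, 1.44], [-3.14, 3.14]. Speed limits (rad/s): [2.79, 2.79, 3.14, 3.14, 3.14, 3.14].

### API

Orientations are given as a unit quaternion [x, y, z, w].
In Python, from workcell import readout, camera, bot gives the robot as it stands. The module is installed in compiled form; this text tells all that it offers.
- The arm moves only by the tool jog_arm, never from a script. Its argument "motion" is a list of rows, each an object of numbers: "x", "y", "z": the shift along the tool's x, y, z in mm; "spin": the turn about the tool's z in degrees; "fingers": the closure, from -1 (fully open) to 1 (shut). A call has 1 to 8 rows; each row is the pose to reach, as a shift and turn from the pose commanded when the call began, along the tool's axes at that moment; what a row does not reach only later rows make up. A row lasts 1/8 s, in which the tool goes at most 62.5 mm and 10.7 degrees, less where a joint would pass 70% of its speed; a pose out of reach is approached as far as the arm can. A call with a gripper value outside its range is refused whole. The fingers move at their own pace and stop on an object; the grip force is fixed at half the most. Time passes only in rows, so rows that repeat a pose let the fingers close. It gives the time, the measured TCP pose, the force, the opening and the grip force at its end, in the units of the state.
- readout.get_obs(): the state, without advancing time (a new reading comes with each control period).
- camera(name): name is "side" or "top"; returns a dict with "pixels" (420x560x3 uint8, red, green, blue), "K" (3x3 intrinsics, pixels), "rvec" (rotation vector, rad) and "tvec" (3), from world to camera coordinates, as OpenCV has them. Camera axes: x right, y down, z forward; pixel columns grow to the right and rows downward; lengths in m; the calibration is good to about 2 mm. A picture is of the moment at which its call begins. There is no depth.
- bot.job_done(): hands the job in; it is judged then, once.
The state is a dict: "clock": time; "joint_pos": joint angles; "joint_vel": joint speeds; "tau": joint torques, N m; "eef_pos": TCP position; "tool_rot": TCP orientation; "ft_force": force on the tool from outside, world axes, zero at the start; "ft_torque": the same for the moment, N m; "grip_width": finger opening in m; "grasp_force": force on a finger pad.
Only numpy, scipy, OpenCV 4.12 (cv2) and the standard library are available. Lean on these libraries where they do the work, as an engineer would, in place of code of your own. Each camera call takes 0.05 s, during which the arm holds its last target. There are 200 camera calls.

## Working session

There is one attempt and no reset: what is moved stays moved. The work goes in short steps, Python scripts to look and compute and a tool call to move; the robot and the scene stay as the last step left them, time stands still between calls to the robot, and variables do not carry over. Pictures are saved under pics/ and viewed, at most 10 in all, crops included, and the job is handed in when it is done.

Besides the shell and the picture viewer there is one more tool, called after "Emit:" as a command line: name --argument value ..., lists and objects as JSON in quotes. jog_arm: Moves the arm, as the interface text tells. Its arguments: {"type":"object","properties":{"motion":{"type":"array"}},"required":["motion"]}

```bash
mkdir -p pics
cat > h.py <<'E'
import numpy as np, cv2
from workcell import readout, camera, bot
def cam(n,f=None):
    c=camera(n)
    if f: cv2.imwrite('pics/'+f,c['pixels'][:,:,::-1])
    np.savez('/tmp/'+n+'.npz',**{k:np.array(c[k]) for k in('pixels','K','rvec','tvec')})
    return c
def ld(n): return np.load('/tmp/'+n+'.npz')
def ray(c,u,v,z):
    R=cv2.Rodrigues(np.array(c['rvec'],float))[0];t=np.array(c['tvec'],float).ravel()
    d=R.T@np.linalg.inv(c['K'])@np.array([u,v,1.]);o=-R.T@t
    return o+d*(z-o[2])/d[2]
def proj(c,p): return cv2.projectPoints(np.array(p,float).reshape(-1,1,3),np.array(c['rvec'],float),np.array(c['tvec'],float),np.array(c['K'],float),None)[0].reshape(-1,2)
def crop(c,u0,v0,u1,v1,s,f):
    cv2.imwrite('pics/'+f,cv2.resize(c['pixels'][v0:v1,u0:u1,::-1],None,fx=s,fy=s,interpolation=cv2.INTER_CUBIC))
E
python3 - <<'E'
from h import *
cam('top','top0.png');cam('side','side0.png')
for n in('top','side'):
    c=ld(n);R=cv2.Rodrigues(c['rvec'])[0];print(n,-R.T@c['tvec'].ravel(),R[2])
print(readout.get_obs(),bot.tcp_to_grasp)
E
```

```text
top [ 0.36024881 -0.03211498  1.45365792] [ 0.10631575 -0.01976571 -0.99413595]
side [-0.15537518 -0.6973834   0.76909578] [ 0.55769009  0.57776619 -0.59595972]
{'clock': 0.1, 'joint_pos': array([ 1.26496978e+00,  2.41330695e-01,  3.85326569e-03,  1.33523298e+00,
       -1.58832609e-05,  1.57076416e+00]), 'joint_vel': array([ 0.0014056 , -0.00263867,  0.00334995, -0.002105  ,  0.00151102,
        0.00100665]), 'tau': array([-3.87589625e-04, -3.73138368e+01,  2.53009522e+01,  1.08539456e-02,
       -1.39071585e-05,  6.62542107e-06]), 'eef_pos': array([0.15037016, 0.47624295, 0.2305033 ]), 'tool_rot': array([ 1.52302085e-01,  9.88333526e-01, -9.47079443e-04, -1.37940619e-04]), 'ft_force': array([-0.10325597,  0.25436284, -0.44302585]), 'ft_torque': array([-0.00201306,  0.04245918, -0.05765317]), 'grasp_force': 0.0, 'grip_width': 0.08550300203714424} 0.0187
```

View pics/top0.png

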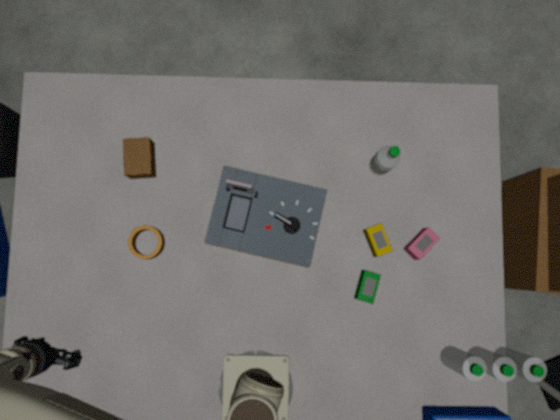

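View pics/side0.png

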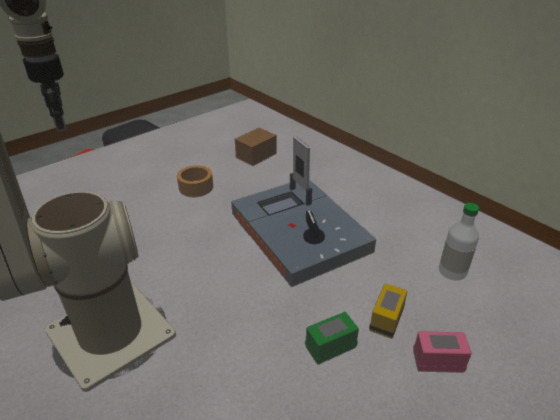

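Top view: the candidates are yellow (379,240), green (368,287) and pink (423,243), and I choose the yellow one. The station's corners are near (225,166), (326,188), (310,267) and (206,243). The lever points left from its axis at (291,226). The red off mark is at (268,228), the bottle at (387,158), the tape at (146,242) and the carton at (139,158).

Run:
```python
from h import *
c=ld('top')
crop(c,200,160,400,310,4,'c1.png')
```

```text
(no output)
```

View pics/c1.png

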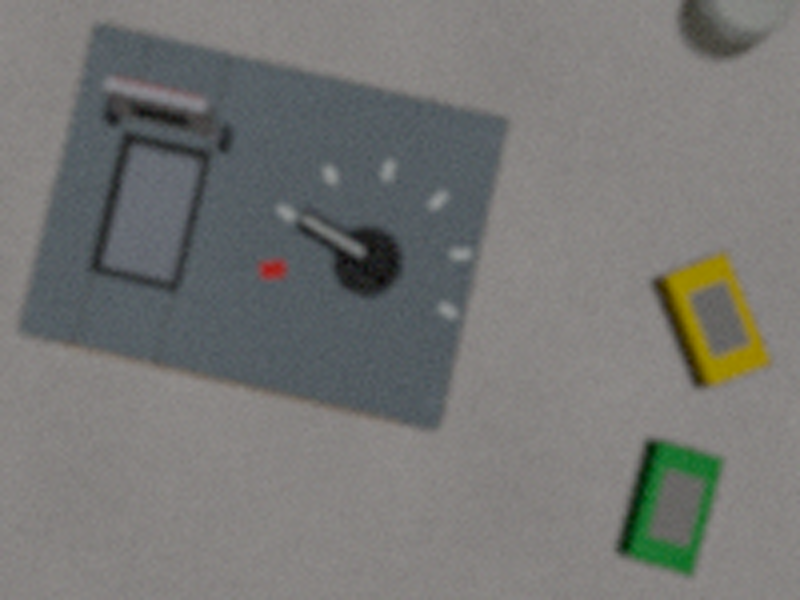

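Run:
```python
from h import *
c=ld('top'); s=ld('side')
def P(l,z): return np.array([ray(c,(U+.5)/4-.5+200,(V+.5)/4-.5+160,z) for U,V in l])
D=P([(97,25),(508,118),(440,430),(20,333)],.045)
W=P([(128,137),(210,153),(178,288),(95,270)],.045)
A=P([(367,262)],.055)
M=P([(272,270),(287,213),(331,175),(389,170),(438,201),(460,254),(448,311)],.045)
K=P([(663,279),(725,253),(770,360),(708,386)],.06)
L=lambda q:[np.linalg.norm(q[i]-q[(i+1)%4]).round(4) for i in range(4)]
a=lambda v:np.degrees(np.arctan2(v[1],v[0])).round(1)
print('deck',D.mean(0),L(D),a(D[0]-D[3]),a(D[1]-D[2]),a(D[0]-D[1])-90,a(D[3]-D[2])-90)
print('well',W.mean(0),L(W),a(W[0]-W[3]),a(W[1]-W[2]))
# circle fit marks
X=np.c_[2*M[:,:2],np.ones(7)];r=np.linalg.lstsq(X,(M[:,:2]**2).sum(1),rcond=None)[0]
print('dial',A,r[:2],np.sqrt(r[2]+r[0]**2+r[1]**2),[a(m[:2]-r[:2]) for m in M])
print('pack',K.mean(0),L(K),a(K[1]-K[2]),a(K[0]-K[3]))
th=np.radians(a(D[0]-D[3]))
for n,l,z in(('bottle',[(387,165)],0),('tape',[(146,242)],.048),('carton',[(139,158)],.07)):
    print(n,ray(c,*l[0],z))
np.set_printoptions(suppress=True)
print('side pack',proj(s,K),'side well',proj(s,W),'side dial',proj(s,A))
crop(s,220,120,450,350,2.6,'c2.png')
```

```text
deck [ 0.50470448 -0.02220076  0.045     ] [np.float64(0.3158), np.float64(0.2382), np.float64(0.3172), np.float64(0.2369)] -12.0 -11.6 -11.599999999999994 -11.799999999999997
well [0.51282647 0.06237388 0.045     ] [np.float64(0.0622), np.float64(0.1034), np.float64(0.0628), np.float64(0.1021)] -12.1 -11.8
dial [[ 0.47795218 -0.09685806  0.055     ]] [ 0.47894547 -0.09712193] 0.07011692964112597 [np.float64(96.2), np.float64(59.6), np.float64(23.3), np.float64(-12.6), np.float64(-48.4), np.float64(-84.0), np.float64(-120.1)]
pack [ 0.44074642 -0.35424402  0.06      ] [np.float64(0.0501), np.float64(0.0847), np.float64(0.0499), np.float64(0.0846)] 22.9 23.0
bottle [ 0.67700116 -0.39462831  0.        ]
tape [0.41985132 0.32831592 0.048     ]
carton [0.66500157 0.35517436 0.07      ]
side pack [[382.81591274 282.73401893]
 [406.27208439 289.82567965]
 [396.04504689 318.56967888]
 [371.33794042 310.507728  ]] side well [[290.51281103 192.02978156]
 [303.14575526 203.27087366]
 [268.88558268 214.97144105]
 [257.27918447 202.6877804 ]] side dial [[313.15279022 234.12930321]]
```

View pics/c2.png

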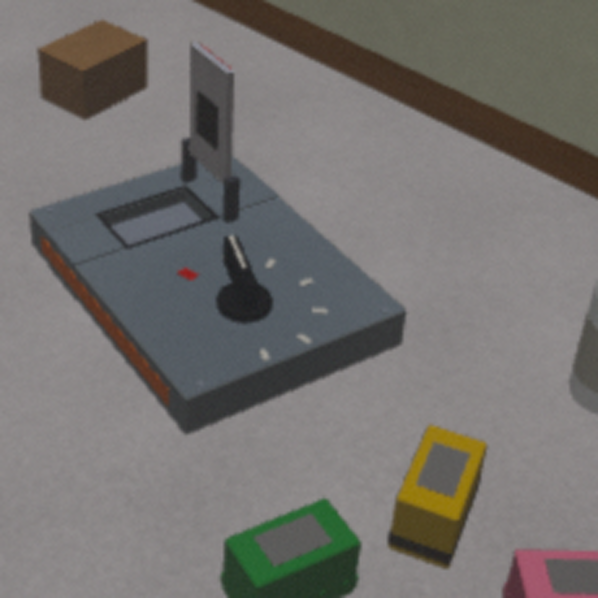

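The side crop confirms the yellow pack, upright with its label on top, at side pixel (390,300). The plate is near upright, and the lever sits at position 1. Sizes match what was given (deck 316x238, marks at radius 70, well 103x62).

```bash
cat >> h.py <<'E'
def go(xyz,psi,o=None):
    o=o or readout.get_obs()
    from scipy.spatial.transform import Rotation as Ro
    R=Ro.from_quat(o['tool_rot']).as_matrix()
    p0=np.degrees(np.arctan2(R[1,1],R[0,1]))
    d=R.T@(np.array(xyz)-o['eef_pos'])*1000
    print('t',round(o['clock'],2),'psi',round(p0,1),'shift',d.round(1),'spin',round((-(psi-p0)+180)%360-180,1))
E
python3 - <<'E'
from h import *
s=ld('side')
K=np.array([ray(s,u,v,.06) for u,v in((385.4,284),(407,289),(393,316),(372.7,311))]);print(K.mean(0),K)
g=np.radians(203)
p=np.array([.4405,-.354])+.008*np.array([np.cos(g),np.sin(g)]);print(p)
go([*p,.14],113)
E
```

```text
[ 0.44224738 -0.35430546  0.06      ] [[ 0.4707482  -0.32081401  0.06      ]
 [ 0.49289487 -0.36029872  0.06      ]
 [ 0.41251166 -0.38559084  0.06      ]
 [ 0.39283477 -0.35051829  0.06      ]]
[ 0.43313596 -0.35712585]
t 0.1 psi 72.5 shift [-520.5 -709.4   91.9] spin -40.5
```

Emit:
jog_arm --motion '[{"x": -260, "y": -355, "z": 0, "spin": -40.5, "fingers": -1}, {"x": -260, "y": -355, "z": 0, "spin": -40.5, "fingers": -1}, {"x": -260, "y": -355, "z": 0, "spin": -40.5, "fingers": -1}, {"x": -260, "y": -355, "z": 0, "spin": -40.5, "fingers": -1}, {"x": -520.5, "y": -709.4, "z": 0, "spin": -40.5, "fingers": -1}, {"x": -520.5, "y": -709.4, "z": 0, "spin": -40.5, "fingers": -1}, {"x": -520.5, "y": -709.4, "z": 0, "spin": -40.5, "fingers": -1}, {"x": -520.5, "y": -709.4, "z": 0, "spin": -40.5, "fingers": -1}]'

```text
clock: 1.1
eef_pos: [0.306, 0.0195, 0.2316]
tool_rot: [-0.199, 0.98, 0.0, 0.001]
ft_force: [1.0, 1.3, 0.7]
grip_width: 0.0856
grasp_force: 0.0
```

```bash
python3 -c "
from h import *
go([.4331,-.3571,.14],113);print(readout.get_obs()['joint_pos'])"
```

```text
t 1.1 psi 113.0 shift [  30.2 -396.3   91.6] spin 0.0
[ 6.32878070e-02 -1.51480664e-01 -4.08729840e-01  1.31238463e+00
  2.16348407e-04 -3.38179070e-01]
```

Emit:
jog_arm --motion '[{"x": 30, "y": -396, "z": 0, "fingers": -1}, {"x": 30, "y": -396, "z": 0, "fingers": -1}, {"x": 30, "y": -396, "z": 0, "fingers": -1}, {"x": 30, "y": -396, "z": 0, "fingers": -1}, {"x": 30, "y": -396, "z": 0, "fingers": -1}, {"x": 30, "y": -396, "z": 91, "fingers": -1}, {"x": 30, "y": -396, "z": 91, "fingers": -1}, {"x": 30, "y": -396, "z": 91, "fingers": -1}]'

```text
validation failed for argument at $.mo...
```

```bash
python3 -c "
from h import *
go([.4331,-.3571,.030],113)
c=cam('side');crop(c,300,200,460,380,3,'c3.png')"
```

```text
t 1.1 psi 113.0 shift [  30.4 -396.3  201.6] spin 0.0
```

View pics/c3.png

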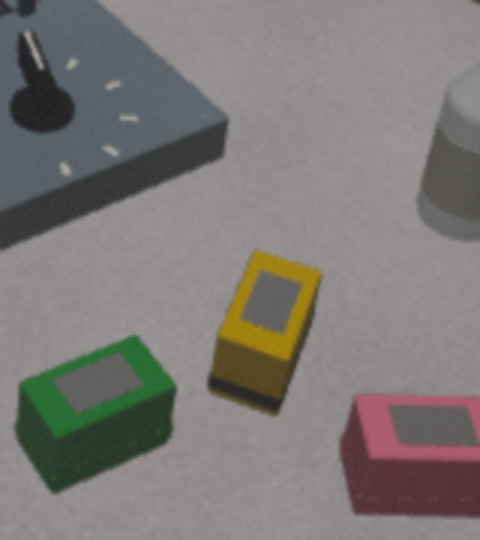

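The yellow pack is at crop (268,330), with a dark band at its base and its top label up, and green and pink clear of it. The move was refused because every row needs spin.

Emit:
jog_arm --motion '[{"x": 30, "y": -396, "z": 0, "spin": 0, "fingers": -1}, {"x": 30, "y": -396, "z": 0, "spin": 0, "fingers": -1}, {"x": 30, "y": -396, "z": 0, "spin": 0, "fingers": -1}, {"x": 30, "y": -396, "z": 0, "spin": 0, "fingers": -1}, {"x": 30, "y": -396, "z": 0, "spin": 0, "fingers": -1}, {"x": 30, "y": -396, "z": 91, "spin": 0, "fingers": -1}, {"x": 30, "y": -396, "z": 91, "spin": 0, "fingers": -1}, {"x": 30, "y": -396, "z": 91, "spin": 0, "fingers": -1}]'

```text
clock: 2.15
eef_pos: [0.4303, -0.3546, 0.1335]
tool_rot: [-0.198, 0.98, 0.005, -0.004]
ft_force: [-1.3, 0.4, 0.3]
grip_width: 0.0852
grasp_force: 0.0
```

```bash
python3 -c "
from h import *
go([.4331,-.3571,.028],113)"
```

```text
t 2.15 psi 112.8 shift [ -2.2  -4.6 105.5] spin -0.2
```

Emit:
jog_arm --motion '[{"x": 0, "y": 0, "z": 50, "spin": 0, "fingers": -1}, {"x": 0, "y": 0, "z": 50, "spin": 0, "fingers": -1}, {"x": 0, "y": 0, "z": 50, "spin": 0, "fingers": -1}]'

```text
clock: 2.52
eef_pos: [0.4336, -0.3548, 0.0927]
tool_rot: [-0.2, 0.98, -0.001, 0.001]
ft_force: [0.6, 0.1, 0.7]
grip_width: 0.0852
grasp_force: 0.0
```

```bash
python3 -c "
from h import *
go([.4331,-.3571,.022],113)"
```

```text
t 2.52 psi 113.0 shift [ 1.5 -1.8 70.7] spin 0.0
```

Emit:
jog_arm --motion '[{"x": 1.5, "y": -2, "z": 35, "spin": 0, "fingers": -1}, {"x": 1.5, "y": -2, "z": 67, "spin": 0, "fingers": -1}, {"x": 1.5, "y": -2, "z": 67, "spin": 0, "fingers": -1}, {"x": 1.5, "y": -2, "z": 67, "spin": 0, "fingers": 1}, {"x": 1.5, "y": -2, "z": 67, "spin": 0, "fingers": 1}, {"x": 1.5, "y": -2, "z": 67, "spin": 0, "fingers": 1}, {"x": 1.5, "y": -2, "z": 67, "spin": 0, "fingers": 1}, {"x": 1.5, "y": -2, "z": 67, "spin": 0, "fingers": 1}]'

```text
clock: 3.52
eef_pos: [0.4339, -0.3586, 0.0261]
tool_rot: [-0.199, 0.98, -0.002, 0.002]
ft_force: [-0.5, 1.0, 5.4]
grip_width: 0.0494
grasp_force: 63.7
```

Emit:
jog_arm --motion '[{"x": 0, "y": 0, "z": -40, "spin": 0, "fingers": 1}, {"x": 0, "y": 0, "z": -90, "spin": 0, "fingers": 1}, {"x": 0, "y": 0, "z": -130, "spin": 0, "fingers": 1}, {"x": 0, "y": 0, "z": -130, "spin": 0, "fingers": 1}, {"x": 0, "y": 0, "z": -130, "spin": 0, "fingers": 1}]'

```text
clock: 4.15
eef_pos: [0.4317, -0.357, 0.153]
tool_rot: [-0.199, 0.98, 0.0, -0.0]
ft_force: [0.0, 0.6, -1.7]
grip_width: 0.0494
grasp_force: 63.2
```

```bash
python3 -c "
from h import *
o=readout.get_obs();print(o['eef_pos'],o['tool_rot'])
th=np.radians(-11.9)
# grip centre target: 8mm toward station -x from the well centre
go([.5128-.008*np.cos(th)-.06*np.cos(th),.0624-.008*np.sin(th)-.06*np.sin(th),.155],78.1)
c=cam('side');cv2.imwrite('pics/s4.png',cv2.resize(c['pixels'][170:350,280:480,::-1],None,fx=4,fy=4)[:600])"
```

```text
[ 0.43169933 -0.3569542   0.15304686] [-1.99173596e-01  9.79964105e-01  3.70760016e-04 -3.06829461e-04]
t 4.15 psi 113.0 shift [-182.6  393.3   -1.7] spin 34.9
```

View pics/s4.png

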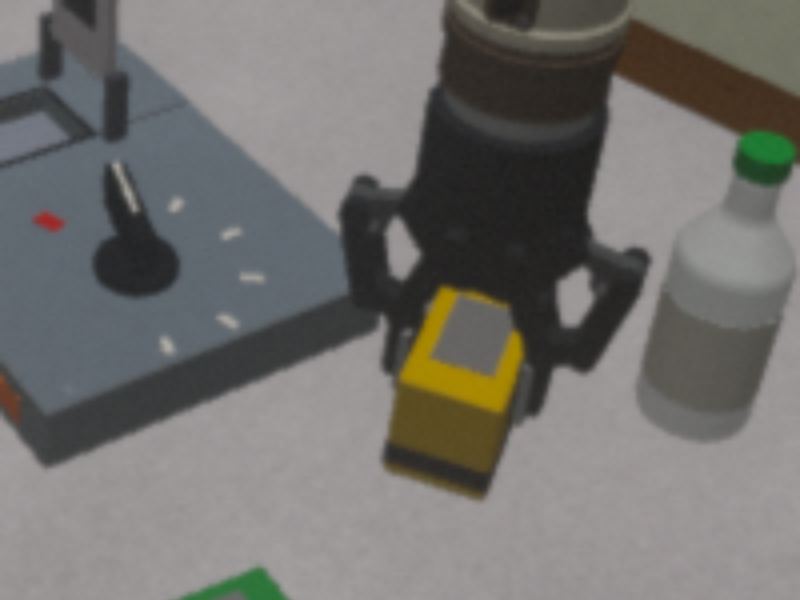

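The pack is held level. Its top-face near corners are at crop (402,378) and (517,400), and the bottom near corners at (386,465) and (484,495).

```bash
python3 -c "
from h import *
from scipy.spatial.transform import Rotation as Ro
o=readout.get_obs();R=Ro.from_quat(o['tool_rot']).as_matrix();c=ld('side')
f=lambda U,V:((U+.5)/4-.5+280,(V+.5)/4-.5+170)
for U,V,z in((402,378,.187),(517,400,.187),(386,467,.127),(484,497,.127)):
    print((R.T@(ray(c,*f(U,V),z)-o['eef_pos'])*1000).round(1))"
```

```text
[ 34.3  21.4 -34.7]
[ 26.3 -29.6 -34.9]
[31.6 22.2 25.2]
[ 31.  -25.   25.1]
```

Emit:
jog_arm --motion '[{"x": -183, "y": 393, "z": -5, "spin": 35, "fingers": 1}, {"x": -183, "y": 393, "z": -5, "spin": 35, "fingers": 1}, {"x": -183, "y": 393, "z": -5, "spin": 35, "fingers": 1}, {"x": -183, "y": 393, "z": -5, "spin": 35, "fingers": 1}, {"x": -183, "y": 393, "z": -5, "spin": 35, "fingers": 1}, {"x": -183, "y": 393, "z": -5, "spin": 35, "fingers": 1}, {"x": -183, "y": 393, "z": -5, "spin": 35, "fingers": 1}, {"x": -183, "y": 393, "z": -5, "spin": 35, "fingers": 1}]'

```text
clock: 5.2
eef_pos: [0.4458, 0.0794, 0.1569]
tool_rot: [0.101, 0.995, -0.0, -0.002]
ft_force: [-0.2, -0.8, -2.2]
grip_width: 0.0495
grasp_force: 63.6
```

```bash
python3 -c "
from h import *
th=np.radians(-11.9);e=np.array([np.cos(th),np.sin(th)])
go([*(np.array([.5128,.0624])-.011*e),.110],78.1)"
```

```text
t 5.2 psi 78.4 shift [-58.2  -3.   46.8] spin 0.3
```

Emit:
jog_arm --motion '[{"x": -30, "y": -3, "z": 0, "spin": 0.3, "fingers": 1}, {"x": -58, "y": -3, "z": 20, "spin": 0.3, "fingers": 1}, {"x": -58, "y": -3, "z": 47, "spin": 0.3, "fingers": 1}, {"x": -58, "y": -3, "z": 68, "spin": 0.3, "fingers": 1}, {"x": -58, "y": -3, "z": 68, "spin": 0.3, "fingers": 1}, {"x": -58, "y": -3, "z": 68, "spin": 0.3, "fingers": 1}]'

```text
clock: 5.95
eef_pos: [0.5033, 0.0602, 0.0905]
tool_rot: [0.108, 0.994, -0.0, -0.0]
ft_force: [0.7, -0.1, -2.5]
grip_width: 0.049
grasp_force: 63.6
```

```bash
python3 -c "
from h import *
th=np.radians(-11.9);e=np.array([np.cos(th),np.sin(th)])
go([*(np.array([.5128,.0624])-.011*e),.055],78.1)
c=cam('side');crop(c,220,130,350,240,6,'s5.png')"
```

```text
t 5.95 psi 77.6 shift [ 2.1  4.1 35.5] spin -0.5
```

View pics/s5.png

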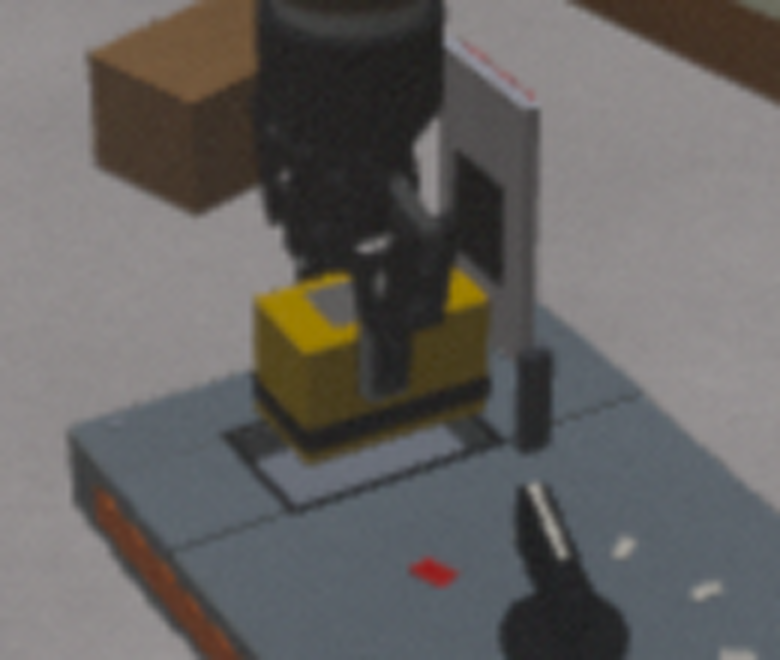

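The pack hovers over the well. Its bottom corners are at crop (312,461), (258,404) and (487,408), and the well's at (292,512), (228,433) and (500,437).

```bash
python3 -c "
from h import *
c=ld('side');th=np.radians(-11.9);R=np.array([[np.cos(th),np.sin(th)],[-np.sin(th),np.cos(th)]])
f=lambda U,V,z:ray(c,(U+.5)/6-.5+220,(V+.5)/6-.5+130,z)[:2]
w=[f(292,512,.045),f(228,433,.045),f(500,437,.045)];p=[f(312,461,.0645),f(258,404,.0645),f(487,408,.0645)]
for q in w,p: print([(R@(a-[.5128,.0624])*1000).round(1) for a in q])
"
```

```text
[array([-52.2, -30.4]), array([-49.1,  34.8]), array([ 54. , -27.5])]
[array([-39.7, -25.8]), array([-39.8,  23.1]), array([ 45.8, -29.1])]
```

Emit:
jog_arm --motion '[{"x": 2, "y": 4, "z": 0, "spin": -0.4, "fingers": 1}, {"x": 2, "y": 4, "z": 8, "spin": -0.4, "fingers": 1}, {"x": 2, "y": 4, "z": 8, "spin": -0.4, "fingers": 1}, {"x": 2, "y": 4, "z": 8, "spin": -0.4, "fingers": 1}]'

```text
clock: 6.5
eef_pos: [0.5021, 0.0653, 0.0824]
tool_rot: [0.104, 0.995, -0.0, -0.0]
ft_force: [0.3, 0.6, -1.8]
grip_width: 0.0493
grasp_force: 63.6
```

```bash
python3 -c "
from h import *
th=np.radians(-11.9);e=np.array([np.cos(th),np.sin(th)])
go([*(np.array([.5128,.0624])-.011*e),.056],78.1)"
```

```text
t 6.5 psi 78.1 shift [-0.  -0.6 26.4] spin -0.0
```

Emit:
jog_arm --motion '[{"x": 0, "y": 0, "z": 7, "spin": 0, "fingers": 1}, {"x": 0, "y": 0, "z": 14, "spin": 0, "fingers": 1}, {"x": 0, "y": 0, "z": 20, "spin": 0, "fingers": 1}, {"x": 0, "y": 0, "z": 25, "spin": 0, "fingers": 1}, {"x": 0, "y": 0, "z": 25, "spin": 0, "fingers": 1}]'

```text
clock: 7.12
eef_pos: [0.5019, 0.0651, 0.057]
tool_rot: [0.104, 0.995, -0.0, -0.001]
ft_force: [-0.9, -0.1, -1.1]
grip_width: 0.049
grasp_force: 63.6
```

Seated at the expected height with no side force. Release and rise.

Emit:
jog_arm --motion '[{"x": 0, "y": 0, "z": 0, "spin": 0, "fingers": -1}, {"x": 0, "y": 0, "z": 0, "spin": 0, "fingers": -1}, {"x": 0, "y": 0, "z": 0, "spin": 0, "fingers": -1}, {"x": 0, "y": 0, "z": -15, "spin": 0, "fingers": -1}, {"x": 0, "y": 0, "z": -60, "spin": 0, "fingers": -1}, {"x": 0, "y": 0, "z": -110, "spin": 0, "fingers": -1}, {"x": 0, "y": 0, "z": -160, "spin": 0, "fingers": 1}, {"x": 0, "y": 0, "z": -200, "spin": 0, "fingers": 1}]'

```text
clock: 8.12
eef_pos: [0.5026, 0.0653, 0.2613]
tool_rot: [0.104, 0.995, 0.0, 0.002]
ft_force: [0.7, 0.4, -0.3]
grip_width: 0.0513
grasp_force: 0.0
```

```bash
python3 -c "
from h import *
c=ld('top');th=np.radians(-11.9);R=np.array([[np.cos(th),np.sin(th)],[-np.sin(th),np.cos(th)]])
for V in (82,93,102):
  for z in(.2,.212): print(V,z,R@(ray(c,158/4+200,V/4+160,z)[:2]-[.5128,.0624]))
go([.5128+.1*np.cos(th),.0624+.1*np.sin(th),.26],78.1)
c=cam('side');crop(c,220,110,350,220,6,'s6.png')"
```

```text
82 0.2 [0.07021161 0.00211622]
82 0.212 [0.06829726 0.00090961]
93 0.2 [0.06300531 0.00038369]
93 0.212 [ 0.06115994 -0.00080634]
102 0.2 [ 0.05711586 -0.00103225]
102 0.212 [ 0.05532686 -0.00220873]
t 8.12 psi 78.1 shift [-110.5   -0.7    1.6] spin -0.0
```

View pics/s6.png

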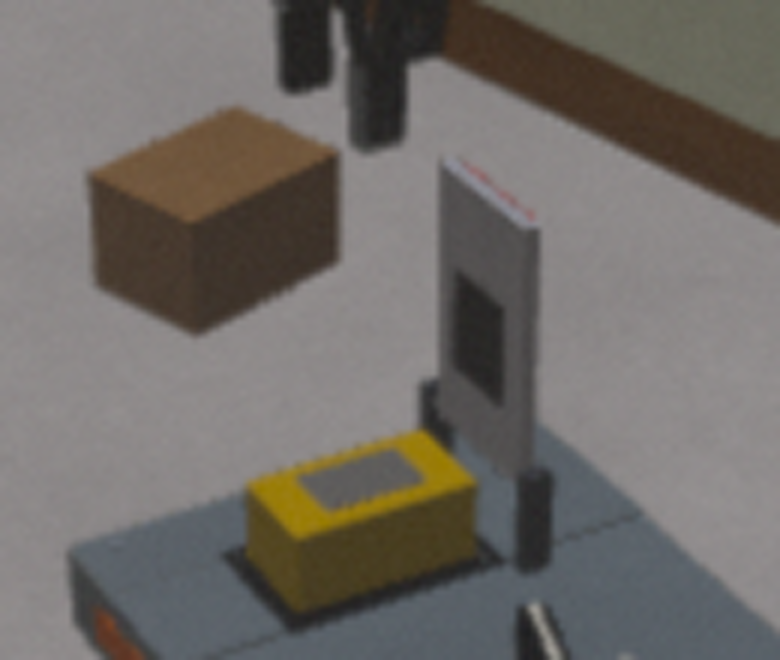

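The pack stands level in the well. The plate is upright at crop (490,320), its outer face about x'=66 mm. Next: over the plate, down behind it.

Emit:
jog_arm --motion '[{"x": -55, "y": -0.5, "z": 0, "spin": 0, "fingers": 1}, {"x": -110, "y": -0.5, "z": 0, "spin": 0, "fingers": 1}, {"x": -110, "y": -0.5, "z": 0, "spin": 0, "fingers": 1}, {"x": -110, "y": -0.5, "z": 40, "spin": 0, "fingers": 1}, {"x": -110, "y": -0.5, "z": 78, "spin": 0, "fingers": 1}, {"x": -110, "y": -0.5, "z": 78, "spin": 0, "fingers": 1}, {"x": -110, "y": -0.5, "z": 78, "spin": 0, "fingers": 1}]'

```text
clock: 9.05
eef_pos: [0.6102, 0.0422, 0.1818]
tool_rot: [0.104, 0.995, 0.0, 0.001]
ft_force: [0.4, 0.1, -0.2]
grip_width: -0.0001
grasp_force: 0.0
```

```bash
cat > arc.py <<'E'
from h import *
th=np.radians(-11.9);e=np.array([np.cos(th),np.sin(th)])
W=np.array([.5128,.0624])
o=readout.get_obs()
d=o['eef_pos'][:2]-W
print('xprime',d@e*1000,'yprime',d@[-e[1],e[0]]*1000,'z',o['eef_pos'][2]*1000,'F',o['ft_force']@[*e,0],o['ft_force'])
# tip's -x edge (11 mm from TCP) rides on the outer face, 105 mm out
for a in np.radians([90,80,70,60,50,40,30,20,10,5,0,-2]):
    r=100 if a>1 else 105
    x=62-r*np.cos(a)+4*np.sin(a)+11*min(1,max(0,a/.5)); z=87+r*np.sin(a)+4*np.cos(a)
    print(round(np.degrees(a)),round(x,1),round(z,1),'rel shift x',round(d@e*1000-x,1),'z',round(o['eef_pos'][2]*1000-z,1))
E
python3 arc.py
```

```text
xprime 99.5161804753191 yprime 0.3422769943418795 z 181.79281423511745 F 0.3500277842634815 [ 0.3712825   0.06438024 -0.1912031 ]
90 77.0 187.0 rel shift x 22.5 z -5.2
80 59.6 186.2 rel shift x 39.9 z -4.4
70 42.6 182.3 rel shift x 57.0 z -0.5
60 26.5 175.6 rel shift x 73.1 z 6.2
50 8.6 170.0 rel shift x 90.9 z 11.8
40 -4.9 157.6 rel shift x 104.4 z 24.2
30 -15.9 143.0 rel shift x 115.4 z 38.8
20 -27.6 126.7 rel shift x 127.1 z 55.1
10 -36.9 109.2 rel shift x 136.4 z 72.6
5 -40.3 100.1 rel shift x 139.8 z 81.7
0 -43.0 91.0 rel shift x 142.5 z 90.8
-2 -43.1 87.3 rel shift x 142.6 z 94.5
```

Emit:
jog_arm --motion '[{"x": 14, "y": 0, "z": 0, "spin": 0, "fingers": 1}, {"x": 25, "y": 0, "z": 0, "spin": 0, "fingers": 1}, {"x": 34, "y": 0, "z": 0, "spin": 0, "fingers": 1}, {"x": 44, "y": 0, "z": 0, "spin": 0, "fingers": 1}, {"x": 54, "y": 0, "z": 0, "spin": 0, "fingers": 1}, {"x": 64, "y": 0, "z": 2, "spin": 0, "fingers": 1}, {"x": 73, "y": 0, "z": 6, "spin": 0, "fingers": 1}, {"x": 82, "y": 0, "z": 9, "spin": 0, "fingers": 1}]'

```text
clock: 10.05
eef_pos: [0.5297, 0.0589, 0.1706]
tool_rot: [0.104, 0.995, -0.0, 0.001]
ft_force: [4.3, -1.3, 0.3]
grip_width: 0.0001
grasp_force: 2.0
```

```bash
python3 arc.py
```

```text
xprime 17.20639779718226 yprime 0.07456492822086591 z 170.56134740428982 F 4.453905272808628 [ 4.28383686 -1.27122742  0.26631024]
90 77.0 187.0 rel shift x -59.8 z -16.4
80 59.6 186.2 rel shift x -42.4 z -15.6
70 42.6 182.3 rel shift x -25.4 z -11.8
60 26.5 175.6 rel shift x -9.3 z -5.0
50 8.6 170.0 rel shift x 8.6 z 0.6
40 -4.9 157.6 rel shift x 22.1 z 13.0
30 -15.9 143.0 rel shift x 33.1 z 27.6
20 -27.6 126.7 rel shift x 44.8 z 43.9
10 -36.9 109.2 rel shift x 54.1 z 61.4
5 -40.3 100.1 rel shift x 57.5 z 70.4
0 -43.0 91.0 rel shift x 60.2 z 79.6
-2 -43.1 87.3 rel shift x 60.3 z 83.2
```

Emit:
jog_arm --motion '[{"x": 9, "y": 0, "z": 3, "spin": 0, "fingers": 1}, {"x": 16, "y": 0, "z": 8, "spin": 0, "fingers": 1}, {"x": 22, "y": 0, "z": 14, "spin": 0, "fingers": 1}, {"x": 28, "y": 0, "z": 21, "spin": 0, "fingers": 1}, {"x": 33, "y": 0, "z": 28, "spin": 0, "fingers": 1}, {"x": 39, "y": 0, "z": 36, "spin": 0, "fingers": 1}, {"x": 45, "y": 0, "z": 44, "spin": 0, "fingers": 1}, {"x": 50, "y": 0, "z": 53, "spin": 0, "fingers": 1}]'

```text
clock: 11.05
eef_pos: [0.4804, 0.0693, 0.1171]
tool_rot: [0.104, 0.995, 0.0, 0.0]
ft_force: [3.6, -1.2, 3.2]
grip_width: -0.0001
grasp_force: 2.0
```

```bash
python3 arc.py
```

```text
xprime -33.12093582726326 yprime 0.10459382132188258 z 117.11983053337966 F 3.792575002368016 [ 3.62544296 -1.18836815  3.24110295]
90 77.0 187.0 rel shift x -110.1 z -69.9
80 59.6 186.2 rel shift x -92.7 z -69.1
70 42.6 182.3 rel shift x -75.7 z -65.2
60 26.5 175.6 rel shift x -59.6 z -58.5
50 8.6 170.0 rel shift x -41.7 z -52.9
40 -4.9 157.6 rel shift x -28.3 z -40.4
30 -15.9 143.0 rel shift x -17.2 z -25.8
20 -27.6 126.7 rel shift x -5.5 z -9.6
10 -36.9 109.2 rel shift x 3.7 z 7.9
5 -40.3 100.1 rel shift x 7.2 z 17.0
0 -43.0 91.0 rel shift x 9.9 z 26.1
-2 -43.1 87.3 rel shift x 10.0 z 29.8
```

Now press down, about 2 mm past level so as to reach the hard stop gently.

Emit:
jog_arm --motion '[{"x": 4, "y": 0, "z": 7, "spin": 0, "fingers": 1}, {"x": 7, "y": 0, "z": 14, "spin": 0, "fingers": 1}, {"x": 9, "y": 0, "z": 19, "spin": 0, "fingers": 1}, {"x": 9, "y": 0, "z": 23, "spin": 0, "fingers": 1}, {"x": 9, "y": 0, "z": 25, "spin": 0, "fingers": 1}, {"x": 9, "y": 0, "z": 26, "spin": 0, "fingers": 1}, {"x": 9, "y": 0, "z": 27, "spin": 0, "fingers": 1}, {"x": 9, "y": 0, "z": 27, "spin": 0, "fingers": 1}]'

```text
clock: 12.05
eef_pos: [0.471, 0.0713, 0.0909]
tool_rot: [0.104, 0.995, 0.0, -0.001]
ft_force: [-2.5, -0.2, 9.5]
grip_width: 0.0
grasp_force: 4.4
```

Emit:
jog_arm --motion '[{"x": 0, "y": 0, "z": 1, "spin": 0, "fingers": 1}, {"x": 0, "y": 0, "z": 2, "spin": 0, "fingers": 1}, {"x": 0, "y": 0, "z": 2, "spin": 0, "fingers": 1}]'

```text
clock: 12.42
eef_pos: [0.471, 0.0713, 0.0907]
tool_rot: [0.104, 0.995, 0.0, -0.0]
ft_force: [-6.2, -0.2, 22.2]
grip_width: -0.0002
grasp_force: 10.6
```

The clamp is at its hard stop: z 0.091 is level, and the force rose to 22 N. Lift and go to the selector.

Emit:
jog_arm --motion '[{"x": 0, "y": 0, "z": -30, "spin": 0, "fingers": 1}, {"x": 0, "y": 0, "z": -60, "spin": 0, "fingers": 1}, {"x": 0, "y": 0, "z": -60, "spin": 0, "fingers": 1}, {"x": 0, "y": 0, "z": -60, "spin": 0, "fingers": 1}]'

```text
clock: 12.92
eef_pos: [0.4706, 0.071, 0.1473]
tool_rot: [0.104, 0.995, -0.0, -0.001]
ft_force: [-0.6, 0.0, 0.1]
grip_width: 0.0002
grasp_force: 0.0
```

```bash
cat > dial.py <<'E'
from h import *
import sys
C=np.array([.4785,-.097])
u=lambda a:np.array([np.cos(np.radians(a)),np.sin(np.radians(a))])
def tg(phi,off=18,z=.065): go([*(C+.045*u(phi)+off/1000*u(phi+90)),z],phi)
for a in sys.argv[1:]:
    v=a.split(',');print(a,end=' ');tg(float(v[0]),float(v[1]) if len(v)>1 else 18,float(v[2]) if len(v)>2 else .065)
E
python3 dial.py 60,30,.14 60,30
python3 -c "
from h import *
c=cam('side');t=cam('top')
a=cv2.resize(c['pixels'][130:260,220:380,::-1],(560,455),interpolation=2);b=cv2.resize(t['pixels'][160:280,195:335,::-1],None,fx=4,fy=4)[:455]
cv2.imwrite('pics/s7.png',a)"
```

```text
60,30,.14 t 12.93 psi 78.1 shift [ -27.9 -110.6    7.3] spin 18.1
60,30 t 12.93 psi 78.1 shift [ -28.1 -110.5   82.3] spin 18.1
```

View pics/s7.png

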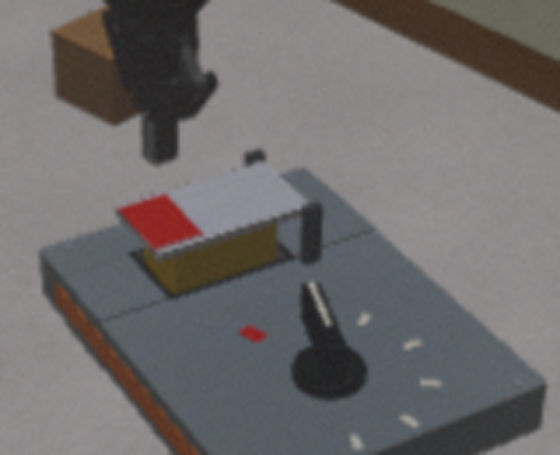

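The plate lies flat on the pack. The lever is at mark 1, crop (318,310).

Emit:
jog_arm --motion '[{"x": -14, "y": -55, "z": 0, "spin": 9, "fingers": 1}, {"x": -28, "y": -110.5, "z": 0, "spin": 18, "fingers": 1}, {"x": -28, "y": -110.5, "z": 20, "spin": 18, "fingers": 1}, {"x": -28, "y": -110.5, "z": 50, "spin": 18, "fingers": 1}, {"x": -28, "y": -110.5, "z": 82, "spin": 18, "fingers": 1}, {"x": -28, "y": -110.5, "z": 82, "spin": 18, "fingers": 1}, {"x": -28, "y": -110.5, "z": 82, "spin": 18, "fingers": 1}]'

```text
clock: 13.9
eef_pos: [0.4765, -0.0427, 0.0668]
tool_rot: [0.258, 0.966, -0.0, -0.0]
ft_force: [-1.0, 0.0, 1.9]
grip_width: 0.0002
grasp_force: 0.0
```

```bash
python3 dial.py 60,21 52 44 36 28 20 12 4
```

```text
60,21 t 13.9 psi 60.1 shift [-7.9 -1.   1.8] spin 0.1
52 t 13.9 psi 60.1 shift [-17.3   1.1   1.8] spin 8.1
44 t 13.9 psi 60.1 shift [-24.    2.2   1.8] spin 16.1
36 t 13.9 psi 60.1 shift [-30.7   2.4   1.8] spin 24.1
28 t 13.9 psi 60.1 shift [-37.4   1.7   1.8] spin 32.1
20 t 13.9 psi 60.1 shift [-44.   -0.    1.8] spin 40.1
12 t 13.9 psi 60.1 shift [-50.2  -2.6   1.7] spin 48.1
4 t 13.9 psi 60.1 shift [-56.1  -6.    1.7] spin 56.1
```

Emit:
jog_arm --motion '[{"x": -8, "y": 0, "z": 1, "spin": 0, "fingers": 1}, {"x": -17, "y": 1, "z": 1, "spin": 8, "fingers": 1}, {"x": -24, "y": 2, "z": 1, "spin": 16, "fingers": 1}, {"x": -31, "y": 2, "z": 1, "spin": 24, "fingers": 1}, {"x": -37, "y": 2, "z": 1, "spin": 32, "fingers": 1}, {"x": -44, "y": 0, "z": 1, "spin": 40, "fingers": 1}, {"x": -50, "y": -3, "z": 1, "spin": 48, "fingers": 1}, {"x": -56, "y": -6, "z": 1, "spin": 56, "fingers": 1}]'

```text
clock: 14.9
eef_pos: [0.5234, -0.0761, 0.0668]
tool_rot: [0.683, 0.73, 0.001, 0.001]
ft_force: [-0.7, -0.7, 0.0]
grip_width: 0.0004
grasp_force: 0.0
```

```bash
python3 dial.py 4 -4 -12 -20 -28 -36 -44 -50 -56 -62
```

```text
4 t 14.9 psi 3.8 shift [ 0.3 -1.3  1.8] spin -0.2
-4 t 14.9 psi 3.8 shift [-6.2  0.8  1.8] spin 7.8
-12 t 14.9 psi 3.8 shift [-12.8   2.    1.8] spin 15.8
-20 t 14.9 psi 3.8 shift [-19.6   2.2   1.8] spin 23.8
-28 t 14.9 psi 3.8 shift [-26.3   1.5   1.8] spin 31.8
-36 t 14.9 psi 3.8 shift [-32.9  -0.2   1.8] spin 39.8
-44 t 14.9 psi 3.8 shift [-39.1  -2.7   1.8] spin 47.8
-50 t 14.9 psi 3.8 shift [-43.6  -5.2   1.8] spin 53.8
-56 t 14.9 psi 3.8 shift [-47.7  -8.1   1.8] spin 59.8
-62 t 14.9 psi 3.8 shift [-51.5 -11.4   1.7] spin 65.8
```

Emit:
jog_arm --motion '[{"x": -6, "y": 0, "z": 0, "spin": 8, "fingers": 1}, {"x": -13, "y": 1, "z": 0, "spin": 16, "fingers": 1}, {"x": -20, "y": 1, "z": 0, "spin": 24, "fingers": 1}, {"x": -26, "y": 1, "z": 0, "spin": 32, "fingers": 1}, {"x": -33, "y": -1, "z": 0, "spin": 40, "fingers": 1}, {"x": -39, "y": -3, "z": 0, "spin": 47, "fingers": 1}, {"x": -39, "y": -3, "z": 0, "spin": 47, "fingers": 1}]'

```text
clock: 15.78
eef_pos: [0.5228, -0.1157, 0.0666]
tool_rot: [0.917, 0.4, 0.001, 0.001]
ft_force: [-0.0, -0.4, -0.3]
grip_width: 0.0002
grasp_force: 0.0
```

```bash
python3 dial.py -44 -50 -56 -62 -66 -70 -73 -70,60 ; python3 -c "
from h import *
c=cam('side');crop(c,260,180,380,270,6,'s8.png')"
```

```text
-44 t 15.78 psi -42.9 shift [0.6 0.1 1.6] spin 1.1
-50 t 15.78 psi -42.9 shift [-4.2  1.7  1.6] spin 7.1
-56 t 15.78 psi -42.9 shift [-9.2  2.7  1.6] spin 13.1
-62 t 15.78 psi -42.9 shift [-14.2   3.2   1.6] spin 19.1
-66 t 15.78 psi -42.9 shift [-17.6   3.3   1.6] spin 23.1
-70 t 15.78 psi -42.9 shift [-21.    3.1   1.6] spin 27.1
-73 t 15.78 psi -42.9 shift [-23.5   2.8   1.6] spin 30.1
-70,60 t 15.78 psi -42.9 shift [16.4 22.2  1.6] spin 27.1
```

View pics/s8.png

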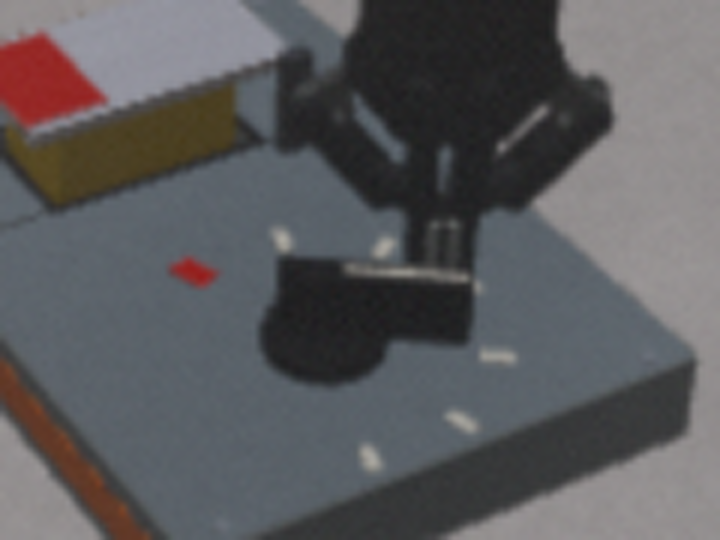

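Marks 1 and 2 show at (283,240) and (384,246), and marks 4, 5 and 6 at (498,356), (462,421) and (371,458). The lever's white line runs from (345,268) to (472,277), to be converted to an angle.

```bash
python3 -c "
from h import *
c=ld('side');f=lambda U,V,z=.085:ray(c,(U+.5)/6-.5+260,(V+.5)/6-.5+180,z)[:2]
a,b=f(345,268),f(472,277);C=np.array([.4785,-.097]);print(a,b,np.degrees(np.arctan2(*(b-a)[::-1])),np.degrees(np.arctan2(*(b-C)[::-1])),np.linalg.norm(b-C))
print([np.degrees(np.arctan2(*(f(*m,.045)-C)[::-1])).round(1) for m in((498,356),(462,421),(371,458))])"
python3 - <<'E'
import os;os.chdir('.')
E
```

```text
[ 0.48417483 -0.10210745] [ 0.51744238 -0.13943649] -48.29264829094568 -47.45855646621401 0.057596569554233035
[np.float64(-46.8), np.float64(-82.8), np.float64(-118.7)]
```

The lever is at position 4 (-48°). Push slowly just past the hump at -66°.

Emit:
jog_arm --motion '[{"x": -4, "y": 2, "z": 0, "spin": 7, "fingers": 1}, {"x": -9, "y": 3, "z": 0, "spin": 13, "fingers": 1}, {"x": -14, "y": 3, "z": 0, "spin": 19, "fingers": 1}, {"x": -18, "y": 3, "z": 0, "spin": 23, "fingers": 1}, {"x": -21, "y": 3, "z": 0, "spin": 27, "fingers": 1}, {"x": -22, "y": 3, "z": 0, "spin": 28, "fingers": 1}, {"x": -22, "y": 3, "z": 0, "spin": 28, "fingers": 1}]'

```text
clock: 16.7
eef_pos: [0.5093, -0.1331, 0.0658]
tool_rot: [0.986, 0.167, 0.0, 0.0]
ft_force: [0.0, -0.9, -0.2]
grip_width: 0.0001
grasp_force: 0.0
```

```bash
python3 dial.py -70 -73
python3 - <<'E'
from h import *
# numeric lever angle: match expected lever white line brightness at z=.085 for both cameras
C=np.array([.4785,-.097])
for n in('side','top'):
    c=cam(n);g=c['pixels'].min(2).astype(float);res={}
    for a in range(-126,-20,6):
        d=np.array([np.cos(np.radians(a)),np.sin(np.radians(a))])
        pts=proj(c,[[*(C+d*r),.085] for r in np.linspace(.015,.055,15)])
        lat=cv2.remap(g.astype(np.float32),pts[:,0].astype(np.float32)[None],pts[:,1].astype(np.float32)[None],1)[0]
        q=proj(c,[[*(C+d*r),.047] for r in (.070,)])[0]
        res[a]=int(lat.mean())
    print(n,res)
E
```

```text
-70 t 16.7 psi -70.8 shift [1.4 0.5 0.8] spin -0.8
-73 t 16.7 psi -70.8 shift [-0.9  1.4  0.8] spin 2.2
side {-126: 32, -120: 31, -114: 32, -108: 32, -102: 33, -96: 39, -90: 58, -84: 108, -78: 93, -72: 70, -66: 65, -60: 65, -54: 66, -48: 66, -42: 68, -36: 71, -30: 74, -24: 72}
top {-126: 107, -120: 107, -114: 107, -108: 107, -102: 107, -96: 106, -90: 107, -84: 106, -78: 105, -72: 105, -66: 105, -60: 103, -54: 103, -48: 102, -42: 100, -36: 97, -30: 92, -24: 87}
```

The lever's white line now peaks at -84°, which is position 5. Back off and rise.

Emit:
jog_arm --motion '[{"x": 8, "y": 0, "z": 0, "spin": 0, "fingers": 1}, {"x": 12, "y": 0, "z": -20, "spin": 0, "fingers": 1}, {"x": 12, "y": 0, "z": -70, "spin": 0, "fingers": 1}, {"x": 12, "y": 0, "z": -130, "spin": 0, "fingers": 1}, {"x": 12, "y": 0, "z": -180, "spin": 0, "fingers": 1}, {"x": 12, "y": 0, "z": -180, "spin": 0, "fingers": 1}, {"x": 12, "y": 0, "z": -180, "spin": 0, "fingers": 1}]'

```text
clock: 17.68
eef_pos: [0.5204, -0.129, 0.2451]
tool_rot: [0.986, 0.166, -0.0, -0.0]
ft_force: [-0.0, 0.9, -0.1]
grip_width: 0.0002
grasp_force: 0.0
```

Run:
```python
from h import *
C=np.array([.4785,-.097]);c=cam('side');g=c['pixels'].min(2).astype(np.float32);res={}
for a in range(-126,-30,3):
    d=np.array([np.cos(np.radians(a)),np.sin(np.radians(a))])
    p=proj(c,[[*(C+d*r),.085] for r in np.linspace(.015,.055,15)]).astype(np.float32)
    res[a]=int(cv2.remap(g,p[None,:,0],p[None,:,1],1).mean())
print(res)
# plate still flat: red patch extent in the side image vs. expectation for the closed plate
P=c['pixels'].astype(int);m=(P[...,0]>110)&(P[...,1]<60)&(P[...,2]<60);m[215:]=0;m[:,:230]=0;m[:,340:]=0
v,u=np.nonzero(m);print(len(u),u.mean(),v.mean())
th=np.radians(-11.9);e=np.array([np.cos(th),np.sin(th)]);W=np.array([.5128,.0624])
print(proj(c,[*(W-.045*e),.091]))
```

```text
{-126: 35, -123: 35, -120: 34, -117: 35, -114: 35, -111: 35, -108: 35, -105: 35, -102: 36, -99: 39, -96: 41, -93: 47, -90: 59, -87: 81, -84: 107, -81: 111, -78: 95, -75: 86, -72: 84, -69: 84, -66: 86, -63: 89, -60: 93, -57: 94, -54: 93, -51: 91, -48: 89, -45: 88, -42: 88, -39: 88, -36: 89, -33: 90}
179 265.12849162011173 192.9776536312849
[[264.74343712 193.46770884]]
```

The lever is at position 5, and the clamp's red patch is where a closed plate puts it. Handing in.

```bash
python3 -c "
from workcell import bot
print(bot.job_done())"
```

```text
the job is handed in; nothing more can be done
None
```

The yellow pack is upright in the cradle with the clamp plate pressed flat to its stop, the selector is at position 5, and the job was handed in at about 18 s; the arm never went near the tape, bottle or carton, though I did not re-measure them at the end.

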